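# Dry-fit a turned oak lamp stem

## Task

The oak lamp base with its upright steel rod has toppled over. Stand it upright on the table and let go of it; then thread the wide oak collar down the rod until it sits flat on the base, and after it the narrow collar until it sits flat on the wide one. Do not shift the tools and other things lying around.

Things in the scene. Friction and masses are not known exactly. Their poses are not given: they have to be found in the camera images.
- lamp: lamp base, 0.59 kg: square brown oak block 100 x 100 x 25 mm, steel rod 14 mm thick standing 77 mm out of the middle of its top. Origin: centre of its underside; z along the rod to its tip, x and y along the block's sides. At the start it lies on a side face of the block, origin and level rod 50 mm above the table, rod pointing any way; it can be tipped up about the lower edge of its underside
- rod_tip (a point): centre of the rod's tip, 102 mm from the block's underside; the rod's last 8 mm taper to 6 mm thick. The loose lamp's centre of mass is on the rod axis about 20 mm from the underside: tipped up by about 25 degrees, it falls upright by itself
- wide_collar: plain turned brown oak ring, 62 mm outside diameter, 34 mm high, 18 mm bore straight through, two thin scorched lines around it, 80 g; stands with its bore upright, same both ways up. Origin at the centre of its underside on the bore axis, z axis along the bore
- narrow_collar: plain turned brown oak ring, 40 mm outside diameter, 30 mm high, 18 mm bore straight through, two thin scorched lines around it, 30 g; stands with its bore upright, same both ways up. Origin at the centre of its underside on the bore axis, z axis along the bore
- finial: bystander, leave alone: a small solid turned oak finial, 44 mm wide and 58 mm high, no bore, standing on the table between the robot and the job; origin at the centre of its underside
- chisel: bystander, leave alone: a wood chisel lying flat, 230 mm long, 30 mm high, beyond the job; origin on the table under its middle, x axis along it towards the blade
- gouge: bystander, leave alone: a long-handled gouge lying flat, 260 mm long, 32 mm high, beyond the job; origin under its middle, x axis towards the steel
- mallet: bystander, leave alone: a round turned mallet of dark wood standing on its head, 92 mm wide, 230 mm high, to the right; origin at the centre of its underside
- glue: bystander, leave alone: a closed white plastic bottle of wood glue, 60 mm wide, 150 mm high, to the left; origin at the centre of its underside
Things that resemble listed ones, but are neither listed nor needed, are in the scene too. What is shaped like the wide_collar but red is not meant.

How it is judged:
By the outcome, as a careful person would: the job done as asked, in the order asked, and still so for the second after the job is handed in, with the robot touching nothing.
It also fails if it takes over 72 s, if anything falls off the work surface, if the arm or the gripper's body presses on something with over 40 N, if the wrist force passes 120 N, or if a joint passes its speed limit or range.

## Robot

A 6-joint arm with a two-finger parallel gripper is mounted at the origin on the work surface. World frame = base frame: x ahead of the robot, y to its left, z up, the work surface at z = 0. Lengths are in m, angles in rad, forces in N, time in s.
With the tool pointing down it reaches from about 0.225 to 0.875 m from the base axis. Payload 3.4 kg.
Tool frame: the origin (TCP) lies between the finger pads; the fingertips stand 19 mm ahead of it and the grasp point (between the pads) is the TCP; z points along the fingers, y is the line along which they close (so a half turn about z gives the same grasp; the last joint's range is limited). The gripper opens to 85 mm and grips with 20 to 120 N. Pads are 22 mm wide; open, the fingers measure 114 mm over their backs; the gripper's body (76 mm by 85 mm) begins 54 mm behind the grasp point. The pads swing forward as they close: fully open they stand 13 mm farther back than shut.
Start: joints at [-1.415, 0.276, 1.505, -0, 1.361, -0.121], TCP at [0.157, -0.553, 0.25] pointing down, gripper open.
Joint ranges: [-2.89, 2.89], [-0.75, 2.08], [0.22, 2.7], [-1.18, 4.32], [0.11, 2.71], [-2.7, 2.7]. Speed limits (rad/s): [2.57, 2.57, 3.14, 3.14, 3.14, 3.14].

## Interface

Orientations are given as a unit quaternion [w, x, y, z].
In Python, from rig import get_state, imaging, ticket gives the robot as it stands. The module is installed in compiled form; this text tells all that it offers.
- The arm moves only by the shell command python3 -m inch 'ROWS' [FORCE]. ROWS is JSON, a list of rows, each an object with "claw": the opening, from -1 (shut) to 1 (fully open); "travel": the shift along the world's x, y, z in units of 200 mm (1.0 is 200 mm), a list of three; "turn": the turn about the world's z in units of 180 degrees (1.0 is 180 degrees). A call has 1 to 5 rows; each row is the pose to reach, as a shift and turn from the pose commanded when the call began, turning the shorter way round; what a row does not reach only later rows make up. A row lasts 1/10 s, in which the tool goes at most 50 mm and 8.59 degrees, less where a joint would pass 70% of its speed; a pose out of reach is approached as far as the arm can. A call with a number of a shift or a turn outside -1 to 1 is refused whole. A call with a gripper value outside its range is refused whole. The fingers move at their own pace and stop on an object; FORCE is the grip in N (left out, the last holds). Time passes only in rows, so rows that repeat a pose let the fingers close. It gives the time, the measured TCP pose, the force, the opening and the grip force at its end, in the units of the state.
- get_state(): the state, without advancing time (a new reading comes with each control period).
- imaging.get_image(name): name is "scene" or "top" or "wrist"; returns the picture (480x640x3 uint8, red, green, blue); there is no depth.
- imaging.camera_params(name): a dict with "camera_matrix" (3x3 intrinsics, pixels), "cam_to_world" (4x4, takes a point from camera to world coordinates); the wrist camera has in their place "T_tool_cam" (4x4, takes a point from camera to tool coordinates, whose origin is the TCP and whose axes are the flange's). Camera axes: x right, y down, z forward; pixel columns grow to the right and rows downward; lengths in m; the calibration is good to about 2 mm. A picture is of the moment at which its call begins: read the wrist's pose just before it. camera_params takes no time and is no camera call.
- ticket.sign_off(): hands the job in; it is judged then, once.
The state is a dict: "clock": time; "qpos": joint angles; "qd": joint speeds; "effort": joint torques, N m; "position": TCP position; "ee_rot": TCP orientation; "contact_force": force on the tool from outside, world axes, zero at the start; "moment": the same for the moment, N m; "width": finger opening in m; "gripper_force": force on a finger pad.
Only numpy, scipy, OpenCV 4.12 (cv2) and the standard library are available. Lean on these libraries where they do the work, as an engineer would, in place of code of your own. Each camera call takes 0.05 s, during which the arm holds its last target. There are 200 camera calls.

## Working session

There is one attempt and no reset: what is moved stays moved. The work goes in short steps, Python scripts to look and compute and a shell command to move; the robot and the scene stay as the last step left them, time stands still between calls to the robot, and variables do not carry over. Pictures are saved under pics/ and viewed, at most 12 in all, crops included, and the job is handed in when it is done.

```bash
mkdir -p pics; python3 - <<'E'
from rig import get_state, imaging
import cv2,numpy as np
for n in ["scene","top"]:
    im=imaging.get_image(n); cv2.imwrite(f"pics/{n}0.png",im[:,:,::-1])
    p=imaging.camera_params(n); print(n,np.round(p["camera_matrix"],1).tolist(),np.round(p["cam_to_world"],4).tolist())
print(np.round(imaging.camera_params("wrist")["T_tool_cam"],4).tolist())
s=get_state();print(s)
E
```

```text
scene [[612.5, 0.0, 320.6], [0.0, 612.5, 243.1], [0.0, 0.0, 1.0]] [[0.4634, 0.5406, -0.7022, 1.5458], [0.8861, -0.2727, 0.3748, -0.5402], [0.0111, -0.7959, -0.6054, 0.9156], [0.0, 0.0, 0.0, 1.0]]
top [[433.2, 0.0, 320.8], [0.0, 433.2, 236.5], [0.0, 0.0, 1.0]] [[0.0177, -0.9872, 0.1588, 0.3788], [-0.9998, -0.0192, -0.0075, -0.0046], [0.0104, -0.1586, -0.9873, 1.3012], [0.0, 0.0, 0.0, 1.0]]
[[0.0004, -0.9593, -0.2823, 0.0716], [1.0, 0.0003, 0.0004, 0.0003], [-0.0003, -0.2823, 0.9593, -0.1236], [0.0, 0.0, 0.0, 1.0]]
{'clock': 0.1, 'qpos': array([-1.41500681e+00,  2.76517774e-01,  1.50600809e+00,  5.94688574e-06,
        1.36071621e+00, -1.20994176e-01]), 'qd': array([ 0.00109809, -0.00171614, -0.00202158,  0.00076032, -0.00153871,
        0.00070931]), 'effort': array([ 1.15708594e-03, -4.17699373e+01, -2.46405691e+01, -2.12042655e-04,
        5.83209810e-03,  1.71048605e-06]), 'position': array([ 0.15705647, -0.55267042,  0.24953355]), 'ee_rot': array([-8.24636076e-04,  9.90438871e-01,  1.37949854e-01, -1.14401990e-05]), 'contact_force': array([-0.1197103 ,  0.56983593, -0.75959504]), 'moment': array([-0.02194809, -0.02275137,  0.03218706]), 'gripper_force': 0.0, 'width': 0.08528209920091234}
```

View pics/top0.png

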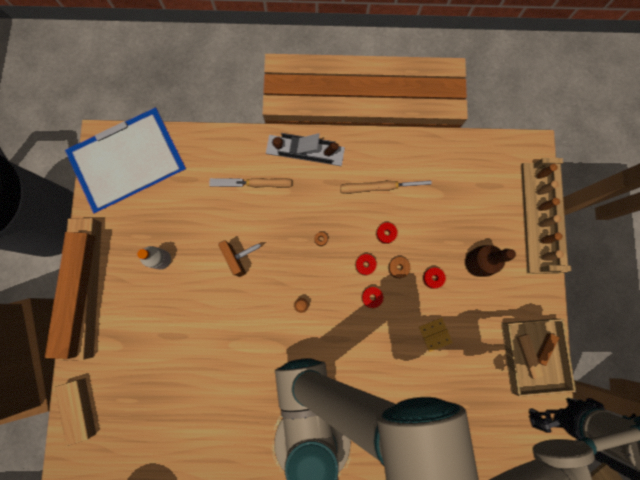

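View pics/scene0.png

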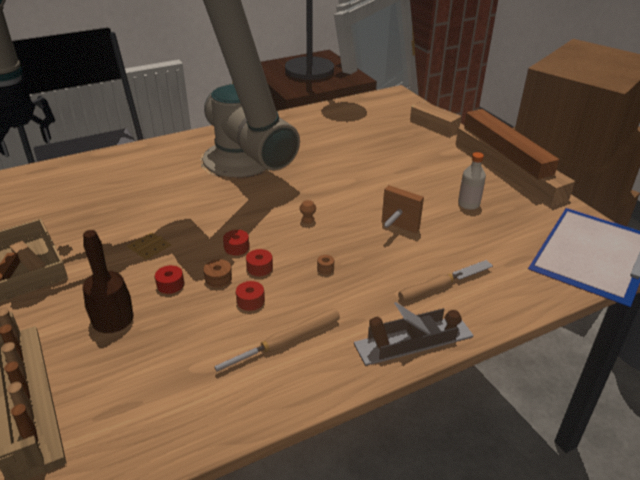

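The top view shows the lamp block at about (232,258) with its rod tip at (263,243). The narrow collar is near (321,238) and the finial near (302,304).

There are five candidates for the wide collar: a brown ring at (399,266) and red rings at (387,233), (366,264), (372,296) and (434,277). Only the brown one fits, because the red ones are excluded. I'll confirm it in an enlarged crop.

```bash
cat > h.py <<'E'
import numpy as np,cv2
from rig import get_state, imaging
from scipy.spatial.transform import Rotation as R
def cam(n,s=None):
    p=imaging.camera_params(n)
    if n!="wrist": return p["camera_matrix"],p["cam_to_world"]
    T=np.eye(4);q=s["ee_rot"];T[:3,:3]=R.from_quat([q[1],q[2],q[3],q[0]]).as_matrix();T[:3,3]=s["position"]
    return p.get("camera_matrix"),T@p["T_tool_cam"]
def back(K,M,u,v,z):
    d=M[:3,:3]@np.linalg.solve(K,[u,v,1.]);o=M[:3,3]
    return o+d*(z-o[2])/d[2]
def proj(K,M,P):
    c=(np.atleast_2d(P)-M[:3,3])@M[:3,:3]; c=c@K.T; return c[:,:2]/c[:,2:]
E
python3 - <<'E'
from h import *
im=cv2.imread("pics/top0.png")
c=cv2.resize(im[200:320,200:450],None,fx=3.2,fy=3.2,interpolation=cv2.INTER_CUBIC)
cv2.imwrite("pics/crop1.png",c)
print(imaging.camera_params("wrist"))
K,M=cam("top")
for n,u,v,z in [("tip",263,243,.05),("block",232,258,.1),("narrow",321,238,.03),("wide",399,266,.034),("r1",387,233,.034),("r2",366,264,.034),("r3",372,296,.034),("r4",434,277,.034),("fin",302,304,.04),("glue",152,258,.1)]: print(n,back(K,M,u,v,z).round(3))
E
```

```text
{'camera_matrix': array([[360.18048193,   0.        , 322.50844608],
       [  0.        , 360.18048193, 237.82998469],
       [  0.        ,   0.        ,   1.        ]]), 'T_tool_cam': array([[ 4.25140235e-04, -9.59324374e-01, -2.82305799e-01,
         7.16113047e-02],
       [ 9.99999861e-01,  3.19369729e-04,  4.20682150e-04,
         2.72409387e-04],
       [-3.13410714e-04, -2.82305938e-01,  9.59324376e-01,
        -1.23613790e-01],
       [ 0.00000000e+00,  0.00000000e+00,  0.00000000e+00,
         1.00000000e+00]])}
tip [0.558 0.154 0.05 ]
block [0.507 0.232 0.1  ]
narrow [ 0.579 -0.015  0.03 ]
wide [ 0.499 -0.245  0.034]
r1 [ 0.597 -0.211  0.034]
r2 [ 0.503 -0.148  0.034]
r3 [ 0.411 -0.166  0.034]
r4 [ 0.469 -0.348  0.034]
fin [0.384 0.036 0.04 ]
glue [0.503 0.454 0.1  ]
```

View pics/crop1.png

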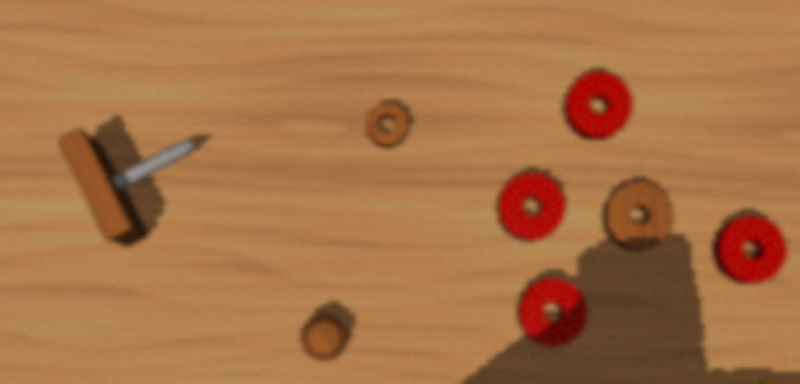

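The crop confirms it: the brown ring at crop (638,213), which is (399,266) in the full image, is the only wide ring that isn't red. The narrow ring is at crop (388,123). The lamp block's top edge runs from (70,131) to (122,239), and its rod from (118,183) to (203,139).

Next I'll compute the lamp pose and a viewing pose for the wrist camera.

```bash
python3 - <<'E'
from h import *
K,M=cam("top")
b=lambda u,v,z:back(K,M,u/3.2+199.8,v/3.2+199.8,z)[:2]
tip=b(206,138,.05);a=b(70,131,.1);c=b(122,239,.1);mid=(a+c)/2
d=(tip-b(120,184,.05));d/=np.linalg.norm(d);e=(c-a);print("edge len",np.linalg.norm(e));n=np.array([-e[1],e[0]])/np.linalg.norm(e)
print("tip",tip,"mid(12.5 from O)",mid,"dist tip-mid (90)",np.linalg.norm(tip-mid))
for x in (d,n,(tip-mid)): print(np.degrees(np.arctan2(x[1],x[0])))
for f in[(60,135),(82,128),(135,235),(110,243)]:print(b(*f,.1))
s=get_state();print(s["position"])
E
```

```text
edge len 0.10586997256760726
tip [0.55790668 0.15059119] mid(12.5 from O) [0.50795336 0.23838425] dist tip-mid (90) 0.1010096799510478
-60.224824123091246
-61.8877492761384
-60.3605814027473
[0.55094432 0.27185089]
[0.55749622 0.25300302]
[0.46492048 0.20239655]
[0.45762611 0.22361243]
[ 0.15705647 -0.55267042  0.24953355]
```

```bash
python3 -m inch '[{"claw":1,"travel":[0.1,0.18,0],"turn":0.03},{"claw":0.2,"travel":[0.2,0.36,0],"turn":0.06},{"claw":0.2,"travel":[0.3,0.54,0],"turn":0.09},{"claw":0.2,"travel":[0.4,0.72,0],"turn":0.12},{"claw":0.2,"travel":[0.485,0.906,0],"turn":0.143}]'
python3 -m inch '[{"claw":0.2,"travel":[0.1,0.18,0],"turn":0.03},{"claw":0.2,"travel":[0.2,0.36,0],"turn":0.06},{"claw":0.2,"travel":[0.3,0.54,0],"turn":0.09},{"claw":0.2,"travel":[0.4,0.72,0],"turn":0.12},{"claw":0.2,"travel":[0.485,0.906,0],"turn":0.143}]'
python3 -m inch '[{"claw":0.2,"travel":[0.1,0.18,0],"turn":0.03},{"claw":0.2,"travel":[0.2,0.36,0],"turn":0.06},{"claw":0.2,"travel":[0.3,0.54,0],"turn":0.09},{"claw":0.2,"travel":[0.4,0.72,0],"turn":0.12},{"claw":0.2,"travel":[0.485,0.906,0],"turn":0.143}]'
python3 -m inch '[{"claw":0.2,"travel":[0.1,0.18,0],"turn":0.03},{"claw":0.2,"travel":[0.2,0.36,0],"turn":0.06},{"claw":0.2,"travel":[0.3,0.54,0],"turn":0.09},{"claw":0.2,"travel":[0.485,0.906,0],"turn":0.143},{"claw":0.2,"travel":[0.485,0.906,0],"turn":0.143}]'
python3 -m inch '[{"claw":0.2,"travel":[0,0,0],"turn":0},{"claw":0.2,"travel":[0,0,0],"turn":0},{"claw":0.2,"travel":[0,0,0],"turn":0}]'
python3 - <<'E'
from h import *
s=get_state();im=imaging.get_image("wrist");cv2.imwrite("pics/w1.png",im[:,:,::-1])
K,M=cam("wrist",s);np.savez("w1.npz",K=K,M=M)
O=np.array([.505,.244]);d=np.array([np.cos(np.radians(-61)),np.sin(np.radians(-61))])
print(s["position"],s["clock"],s["width"])
print(proj(K,M,[[*(O+.102*d),.05],[*O,.05],[*(O+.025*d),.05]]))
E
```

```text
clock: 0.6
position: [0.2547, -0.3703, 0.25]
ee_rot: [-0.0, 0.934, 0.356, 0.0]
contact_force: [0.3, 0.4, 0.7]
width: 0.0512
gripper_force: 0.0
clock: 1.1
position: [0.3517, -0.1892, 0.2502]
ee_rot: [0.0, 0.831, 0.556, 0.0]
contact_force: [0.9, 0.1, -0.5]
width: 0.0513
gripper_force: 0.0
clock: 1.6
position: [0.4487, -0.0079, 0.2501]
ee_rot: [0.0, 0.687, 0.727, -0.0]
contact_force: [-0.1, -0.5, 0.5]
width: 0.0513
gripper_force: 0.0
clock: 2.1
position: [0.5461, 0.1746, 0.2497]
ee_rot: [-0.0, 0.507, 0.862, 0.0]
contact_force: [-0.1, -1.1, -0.1]
width: 0.0512
gripper_force: 0.0
clock: 2.4
position: [0.5444, 0.1708, 0.25]
ee_rot: [-0.0, 0.509, 0.861, -0.001]
contact_force: [0.4, -0.3, 0.6]
width: 0.0511
gripper_force: 0.0
[0.54440197 0.17083113 0.24997923] 2.4 0.051091896221452965
[[324.18346356 232.75525179]
 [323.94140689 117.54505536]
 [324.00484932 147.74135045]]
```

View pics/w1.png

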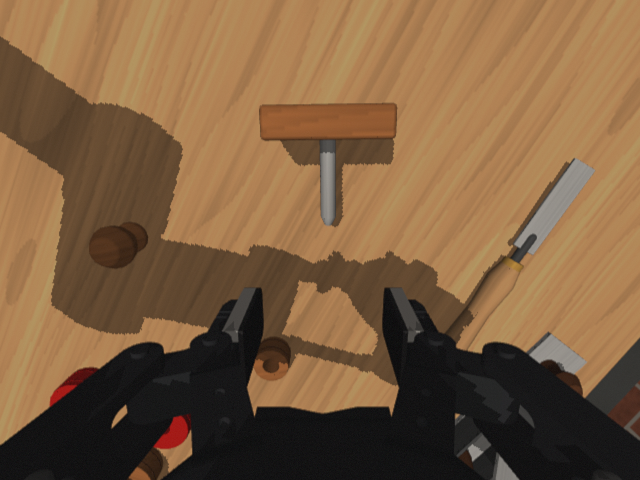

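The wrist view shows the rod almost vertical in the picture, with its tip at (328,223) and its root at (327,142). The block's upper face has corners (260,106), (396,103), (396,138) and (262,139).

```bash
python3 - <<'E'
from h import *
f=np.load("w1.npz");K,M=f["K"],f["M"]
b=lambda u,v,z:back(K,M,u,v,z)[:2]
tip=b(328,224,.05);c=[b(*p,.1) for p in[(260.5,106),(396,103.5),(396.5,137.5),(262,139)]]
print("tip",tip,"len",np.linalg.norm(c[1]-c[0]),np.linalg.norm(c[3]-c[2]),np.linalg.norm(c[1]-c[2]))
m=np.mean(c,0);print("mid",m,np.linalg.norm(tip-m))
for x in(tip-m,):print(np.degrees(np.arctan2(x[1],x[0])))
for e in(c[1]-c[0],c[2]-c[3]):print(np.degrees(np.arctan2(e[1],e[0])))
r=tip-b(327.5,150,.05);print(np.degrees(np.arctan2(r[1],r[0])))
d=(tip-m)/np.linalg.norm(tip-m)
O=((m-.0125*d)+(tip-.102*d))/2;print("O",O,"d",d,"grip85",O+.085*d)
# arc rel to grip start, s=.085, units of 0.2
for th in range(0,91,10):
    t=np.radians(th);h=.085*np.cos(t)-.05*np.sin(t)-.085;v=.085*np.sin(t)+.05*np.cos(t)-.05
    print(th,np.round(np.array([*(h*d),v])/.2,3))
E
```

```text
tip [0.55348028 0.16386548] len 0.09676474573137908 0.09848017043833703 0.023427448390747223
mid [0.51013263 0.24153983] 0.08895124227341894
-60.83546421862398
29.797647481614042
29.425891325166102
-60.568635789329726
O [0.50390743 0.25269472] d [ 0.48731926 -0.87322388] grip85 [0.54532956 0.17847069]
0 [ 0. -0.  0.]
10 [-0.024  0.044  0.07 ]
20 [-0.054  0.097  0.13 ]
30 [-0.089  0.159  0.179]
40 [-0.127  0.227  0.215]
50 [-0.167  0.3    0.236]
60 [-0.209  0.375  0.243]
70 [-0.251  0.449  0.235]
80 [-0.291  0.522  0.212]
90 [-0.329  0.589  0.175]
```

```bash
python3 -m inch '[{"claw":0.2,"travel":[0.005,0.04,-0.25],"turn":0.003},{"claw":0.2,"travel":[0.005,0.04,-0.5],"turn":0.003},{"claw":0.2,"travel":[0.005,0.04,-0.75],"turn":0.003},{"claw":0.2,"travel":[0.005,0.04,-0.9],"turn":0.003},{"claw":0.2,"travel":[0.005,0.04,-1.0],"turn":0.003}]' 20
python3 -m inch '[{"claw":0.2,"travel":[0,0,0],"turn":0},{"claw":-1,"travel":[0,0,0],"turn":0},{"claw":-1,"travel":[0,0,0],"turn":0},{"claw":-1,"travel":[0,0,0],"turn":0},{"claw":-1,"travel":[0,0,0],"turn":0}]' 20
python3 -m inch '[{"claw":-1,"travel":[0,0,0],"turn":0},{"claw":-1,"travel":[0,0,0],"turn":0}]' 20
```

```text
clock: 2.95
position: [0.544, 0.1779, 0.0479]
ee_rot: [-0.002, 0.506, 0.863, -0.001]
contact_force: [0.1, -0.6, -0.4]
width: 0.0517
gripper_force: 0.0
clock: 3.45
position: [0.5471, 0.1792, 0.0519]
ee_rot: [0.001, 0.505, 0.863, 0.001]
contact_force: [0.1, -3.5, 2.9]
width: 0.0131
gripper_force: 19.5
clock: 3.65
position: [0.5473, 0.179, 0.0514]
ee_rot: [0.002, 0.504, 0.863, 0.0]
contact_force: [0.6, -5.0, 5.9]
width: 0.0129
gripper_force: 19.7
```

```bash
python3 -m inch '[{"claw":-1,"travel":[-0.006,0.011,0.018],"turn":0},{"claw":-1,"travel":[-0.012,0.022,0.036],"turn":0},{"claw":-1,"travel":[-0.024,0.044,0.07],"turn":0},{"claw":-1,"travel":[-0.038,0.07,0.101],"turn":0},{"claw":-1,"travel":[-0.054,0.097,0.13],"turn":0}]' 20
python3 -m inch '[{"claw":-1,"travel":[-0.017,0.03,0.025],"turn":0},{"claw":-1,"travel":[-0.035,0.062,0.049],"turn":0},{"claw":-1,"travel":[-0.054,0.096,0.069],"turn":0},{"claw":-1,"travel":[-0.073,0.13,0.085],"turn":0},{"claw":-1,"travel":[-0.073,0.13,0.085],"turn":0}]' 20
python3 - <<'E'
from h import *
a=imaging.get_image("scene")[160:280,330:490];b=imaging.get_image("wrist")
c=cv2.resize(a,(400,300),interpolation=cv2.INTER_CUBIC);b=cv2.resize(b,(400,300),interpolation=cv2.INTER_AREA)
cv2.imwrite("pics/s2.png",np.hstack([c,b])[:,:,::-1])
E
```

```text
clock: 4.15
position: [0.5345, 0.1997, 0.0767]
ee_rot: [-0.0, 0.505, 0.863, -0.0]
contact_force: [0.7, -0.3, -0.9]
width: 0.0132
gripper_force: 20.0
clock: 4.65
position: [0.5198, 0.2261, 0.0939]
ee_rot: [-0.0, 0.504, 0.864, 0.0]
contact_force: [-2.5, -0.8, 2.1]
width: 0.0134
gripper_force: 21.8
```

View pics/s2.png

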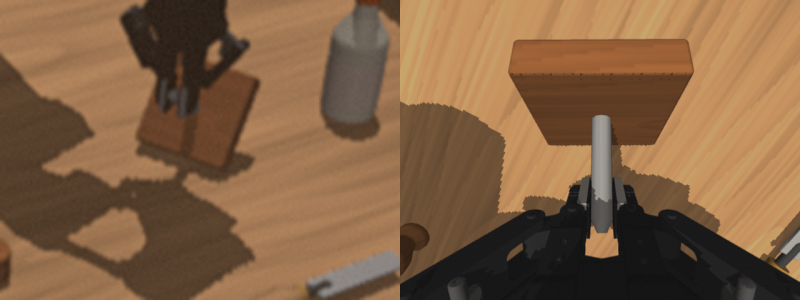

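The picture shows the block tipping as planned: the rod is held between the pads and the block is about halfway up. I'll continue the arc.

```bash
python3 -m inch '[{"claw":-1,"travel":[-0.02,0.036,0.012],"turn":0},{"claw":-1,"travel":[-0.04,0.073,0.021],"turn":0},{"claw":-1,"travel":[-0.061,0.11,0.026],"turn":0},{"claw":-1,"travel":[-0.082,0.148,0.028],"turn":0},{"claw":-1,"travel":[-0.103,0.185,0.026],"turn":0}]' 20
python3 -m inch '[{"claw":-1,"travel":[-0.021,0.037,-0.006],"turn":0},{"claw":-1,"travel":[-0.041,0.074,-0.016],"turn":0},{"claw":-1,"travel":[-0.061,0.11,-0.029],"turn":0},{"claw":-1,"travel":[-0.081,0.146,-0.044],"turn":0},{"claw":-1,"travel":[-0.081,0.146,-0.044],"turn":0}]' 20
python3 - <<'E'
from h import *
a=imaging.get_image("scene")[160:280,330:490];b=imaging.get_image("wrist")
c=cv2.resize(a,(400,300),interpolation=cv2.INTER_CUBIC);b=cv2.resize(b,(400,300),interpolation=cv2.INTER_AREA)
cv2.imwrite("pics/s3.png",np.hstack([c,b])[:,:,::-1])
E
```

```text
clock: 5.25
position: [0.4994, 0.2631, 0.0985]
ee_rot: [-0.0, 0.505, 0.863, 0.0]
contact_force: [-2.6, -1.1, 1.7]
width: 0.0131
gripper_force: 23.5
clock: 5.75
position: [0.4836, 0.2927, 0.089]
ee_rot: [-0.0, 0.505, 0.863, 0.001]
contact_force: [-1.3, 0.9, 0.5]
width: 0.0132
gripper_force: 23.3
```

View pics/s3.png

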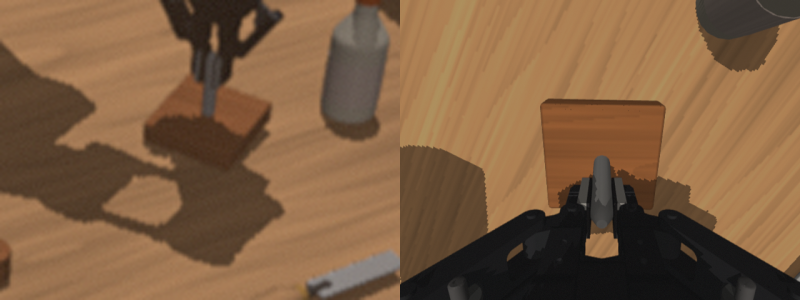

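The block is nearly flat and the rod nearly vertical. I'll finish the arc, open, and rise to look.

```bash
python3 -m inch '[{"claw":-1,"travel":[-0.01,0.018,-0.01],"turn":0},{"claw":-1,"travel":[-0.02,0.036,-0.022],"turn":0},{"claw":-1,"travel":[-0.02,0.036,-0.022],"turn":0},{"claw":-0.4,"travel":[-0.02,0.036,-0.022],"turn":0},{"claw":0,"travel":[-0.02,0.036,-0.022],"turn":0}]' 20
python3 -m inch '[{"claw":0.2,"travel":[0,0,0],"turn":0},{"claw":0.2,"travel":[0,0,0],"turn":0},{"claw":0.2,"travel":[0,0,0.15],"turn":0},{"claw":0.2,"travel":[0,0,0.4],"turn":0},{"claw":0.2,"travel":[0,0,0.65],"turn":0}]'
python3 -m inch '[{"claw":0.2,"travel":[0,0,0.15],"turn":0},{"claw":0.2,"travel":[0,0,0.15],"turn":0},{"claw":0.2,"travel":[0,0,0.15],"turn":0},{"claw":0.2,"travel":[0,0,0.15],"turn":0}]'
python3 - <<'E'
from h import *
s=get_state();im=imaging.get_image("wrist");cv2.imwrite("pics/w4.png",im[:,:,::-1])
K,M=cam("wrist",s);np.savez("w4.npz",K=K,M=M)
print(s["position"],s["clock"],proj(K,M,[[*s["position"][:2],.102],[*s["position"][:2],.025]]))
E
```

```text
clock: 6.35
position: [0.4804, 0.2985, 0.0856]
ee_rot: [0.0, 0.505, 0.863, 0.0]
contact_force: [-0.6, -0.5, -0.4]
width: 0.039
gripper_force: 0.0
clock: 6.85
position: [0.4794, 0.2981, 0.2162]
ee_rot: [-0.001, 0.505, 0.863, -0.001]
contact_force: [0.6, 0.2, 0.6]
width: 0.0513
gripper_force: 0.0
clock: 7.25
position: [0.479, 0.298, 0.2438]
ee_rot: [-0.001, 0.505, 0.863, -0.001]
contact_force: [0.2, -0.4, -0.5]
width: 0.0512
gripper_force: 0.0
[0.47899741 0.29798323 0.24381158] 7.25 [[323.33285539 229.50657833]
 [323.37671279 208.78600805]]
```

View pics/w4.png

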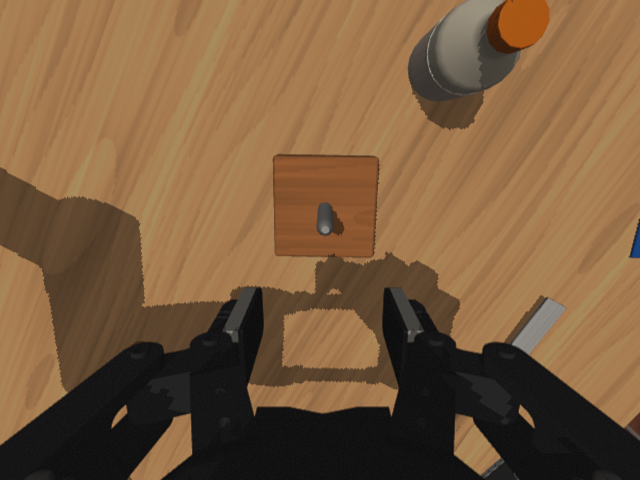

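The lamp stands upright with its rod tip at (326,230) and block top corners at (275,156), (378,157), (375,256) and (277,255). I'll fix the rod position and move over to the wide collar.

```bash
python3 - <<'E'
from h import *
f=np.load("w4.npz");K,M=f["K"],f["M"]
print("tip",back(K,M,325.8,229.5,.102)); c=[back(K,M,*p,.025) for p in[(274.5,155),(378.5,156.5),(376,256.5),(276.5,255)]]
print(np.mean(c,0),[np.linalg.norm(c[i]-c[i-1]).round(4) for i in range(4)])
E
python3 -m inch '[{"claw":0.9,"travel":[0,-0.25,0],"turn":-0.02},{"claw":0.9,"travel":[0.01,-0.5,0],"turn":-0.06},{"claw":0.9,"travel":[0.02,-0.75,0],"turn":-0.1},{"claw":0.9,"travel":[0.03,-0.9,0],"turn":-0.13},{"claw":0.9,"travel":[0.04,-1,0],"turn":-0.16}]'
python3 -m inch '[{"claw":0.9,"travel":[0,-0.25,0],"turn":-0.02},{"claw":0.9,"travel":[0.01,-0.5,0],"turn":-0.05},{"claw":0.9,"travel":[0.02,-0.75,0],"turn":-0.084},{"claw":0.9,"travel":[0.03,-0.9,0],"turn":-0.084},{"claw":0.9,"travel":[0.04,-1,0],"turn":-0.084}]'
python3 -m inch '[{"claw":0.9,"travel":[0.01,-0.25,0],"turn":0},{"claw":0.9,"travel":[0.02,-0.5,0],"turn":0},{"claw":0.9,"travel":[0.02,-0.715,0],"turn":0},{"claw":0.9,"travel":[0.02,-0.715,0],"turn":0},{"claw":0.9,"travel":[0.02,-0.715,0],"turn":0}]'
python3 -m inch '[{"claw":0.9,"travel":[0,0,0],"turn":0},{"claw":0.9,"travel":[0,0,0],"turn":0}]'
python3 - <<'E'
from h import *
s=get_state();im=imaging.get_image("wrist");cv2.imwrite("pics/w5.png",im[:,:,::-1])
K,M=cam("wrist",s);np.savez("w5.npz",K=K,M=M)
print(s["position"],s["ee_rot"],s["clock"],proj(K,M,[[.499,-.245,.034]]))
E
```

```text
tip [0.48063471 0.29891255 0.102     ]
[0.48102413 0.30030465 0.025     ] [np.float64(0.0982), np.float64(0.0966), np.float64(0.0984), np.float64(0.1001)]
clock: 7.8
position: [0.487, 0.096, 0.2437]
ee_rot: [-0.001, 0.706, 0.708, -0.001]
contact_force: [0.7, -0.2, -0.1]
width: 0.0817
gripper_force: 0.0
clock: 8.3
position: [0.4951, -0.104, 0.2436]
ee_rot: [-0.001, 0.792, 0.611, -0.001]
contact_force: [0.4, 0.7, 0.1]
width: 0.0813
gripper_force: 0.0
clock: 8.8
position: [0.4991, -0.2449, 0.2434]
ee_rot: [-0.002, 0.792, 0.611, -0.0]
contact_force: [-1.1, 0.9, -0.6]
width: 0.0811
gripper_force: 0.0
clock: 9.0
position: [0.4997, -0.243, 0.245]
ee_rot: [-0.001, 0.791, 0.612, 0.0]
contact_force: [0.4, -0.4, -0.2]
width: 0.0812
gripper_force: 0.0
[ 0.49974453 -0.24301522  0.244965  ] [-6.08784798e-04  7.90541007e-01  6.12408805e-01  4.14085008e-06] 9.0 [[322.38028565 212.71356273]]
```

View pics/w5.png

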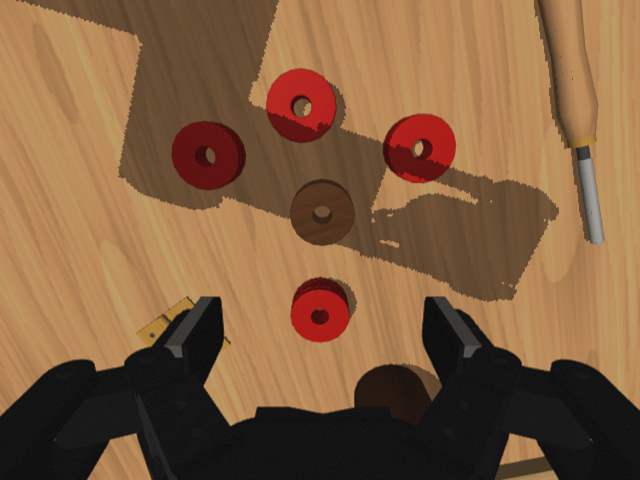

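The brown wide collar is centred at (322,213), with its rim spanning 290–354 by 180–244. That is within half a pixel of the prediction from the top camera. The red rings are at (302,106), (208,155), (419,148) and (320,315), and the finger line is clear of them. I'll descend and grip.

```bash
python3 -m inch '[{"claw":1,"travel":[-0.004,-0.005,-0.25],"turn":0},{"claw":1,"travel":[-0.004,-0.005,-0.5],"turn":0},{"claw":1,"travel":[-0.004,-0.005,-0.75],"turn":0},{"claw":1,"travel":[-0.004,-0.005,-0.95],"turn":0},{"claw":1,"travel":[-0.004,-0.005,-1.0],"turn":0}]' 40
python3 -m inch '[{"claw":1,"travel":[0,0,-0.04],"turn":0},{"claw":1,"travel":[0,0,-0.075],"turn":0},{"claw":1,"travel":[0,0,-0.075],"turn":0},{"claw":-0.2,"travel":[0,0,-0.075],"turn":0},{"claw":-0.2,"travel":[0,0,-0.075],"turn":0}]' 40
python3 -m inch '[{"claw":-0.2,"travel":[0,0,0],"turn":0},{"claw":-0.2,"travel":[0,0,0],"turn":0},{"claw":-0.2,"travel":[0,0,0.1],"turn":0},{"claw":-0.2,"travel":[0,0,0.3],"turn":0},{"claw":-0.2,"travel":[0,0,0.5],"turn":0}]' 40
python3 -m inch '[{"claw":-0.2,"travel":[0,0,0.2],"turn":0},{"claw":-0.2,"travel":[0,0,0.4],"turn":0},{"claw":-0.2,"travel":[0,0,0.4],"turn":0},{"claw":-0.2,"travel":[0,0,0.4],"turn":0}]' 40
python3 - <<'E'
from h import *
s=get_state();im=imaging.get_image("wrist");cv2.imwrite("pics/w6.png",im[:,:,::-1])
K,M=cam("wrist",s);np.savez("w6.npz",K=K,M=M)
p=s["position"];print(p,s["ee_rot"],s["clock"],[proj(K,M,[[p[0],p[1],p[2]+h]]) for h in(0,.004,.008)])
E
```

```text
clock: 9.55
position: [0.4963, -0.2426, 0.0415]
ee_rot: [-0.004, 0.791, 0.612, -0.001]
contact_force: [-0.6, -0.4, 0.6]
width: 0.0852
gripper_force: 0.0
clock: 10.05
position: [0.4999, -0.2461, 0.0317]
ee_rot: [0.001, 0.791, 0.612, 0.0]
contact_force: [-1.0, 1.8, 23.2]
width: 0.0594
gripper_force: 39.0
clock: 10.55
position: [0.4984, -0.2452, 0.1309]
ee_rot: [-0.001, 0.791, 0.612, -0.0]
contact_force: [-0.5, -0.8, -0.9]
width: 0.0595
gripper_force: 43.6
clock: 10.95
position: [0.4993, -0.2457, 0.2114]
ee_rot: [0.001, 0.791, 0.612, 0.0]
contact_force: [-0.1, 0.7, -1.2]
width: 0.0598
gripper_force: 43.7
[ 0.49930276 -0.24570133  0.21142682] [1.21374126e-03 7.91052894e-01 6.11746398e-01 4.36989988e-04] 10.95 [array([[322.47461937, 325.11501301]]), array([[322.5041898 , 330.62243783]]), array([[322.53549052, 336.45212566]])]
```

View pics/w6.png

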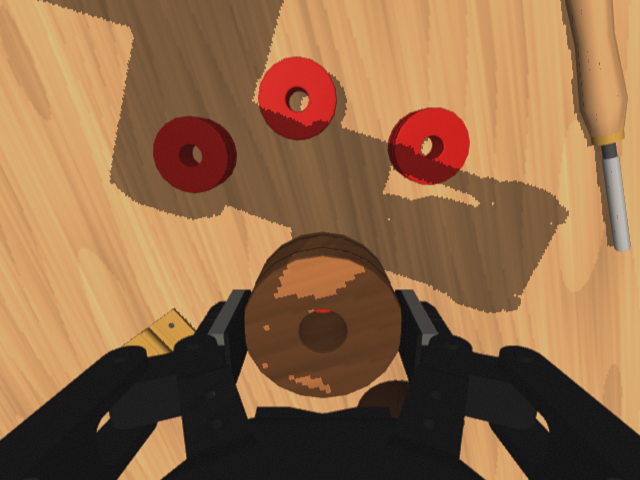

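The collar is held level and centred, with its bore centre at (323,330) against an expected (322.5,329). I'll carry it to the rod, turning back to the yaw at which the rod was measured so the calibration errors cancel.

```bash
python3 -m inch '[{"claw":-0.2,"travel":[0,0.2,0],"turn":0.03},{"claw":-0.2,"travel":[-0.01,0.42,0],"turn":0.06},{"claw":-0.2,"travel":[-0.02,0.64,0],"turn":0.09},{"claw":-0.2,"travel":[-0.03,0.86,0],"turn":0.12},{"claw":-0.2,"travel":[-0.03,1,0],"turn":0.14}]' 40
python3 -m inch '[{"claw":-0.2,"travel":[0,0.2,0],"turn":0.03},{"claw":-0.2,"travel":[-0.01,0.42,0],"turn":0.06},{"claw":-0.2,"travel":[-0.02,0.64,0],"turn":0.08},{"claw":-0.2,"travel":[-0.03,0.86,0],"turn":0.104},{"claw":-0.2,"travel":[-0.03,1,0],"turn":0.104}]' 40
python3 -m inch '[{"claw":-0.2,"travel":[-0.01,0.2,0],"turn":0},{"claw":-0.2,"travel":[-0.02,0.42,0],"turn":0},{"claw":-0.2,"travel":[-0.03,0.6,0],"turn":0},{"claw":-0.2,"travel":[-0.03,0.7,0],"turn":0},{"claw":-0.2,"travel":[-0.03,0.724,0],"turn":0}]' 40
python3 -m inch '[{"claw":-0.2,"travel":[0,0,0],"turn":0},{"claw":-0.2,"travel":[0,0,0],"turn":0},{"claw":-0.2,"travel":[0,0,0],"turn":0}]' 40
python3 - <<'E'
from h import *
for i in range(6):
    s=get_state();print(s["position"].round(4),s["ee_rot"].round(3),s["clock"])
    if i==0: im=imaging.get_image("wrist")
    else: imaging.get_image("top")
cv2.imwrite("pics/w7.png",im[:,:,::-1])
E
```

```text
clock: 11.5
position: [0.4908, -0.0425, 0.2081]
ee_rot: [-0.003, 0.637, 0.771, -0.001]
contact_force: [0.6, 0.5, -0.6]
width: 0.0594
gripper_force: 43.6
clock: 12.0
position: [0.4851, 0.157, 0.2082]
ee_rot: [-0.002, 0.504, 0.864, -0.001]
contact_force: [-0.4, -0.6, -0.9]
width: 0.0596
gripper_force: 43.6
clock: 12.5
position: [0.4798, 0.3009, 0.2079]
ee_rot: [-0.001, 0.504, 0.864, -0.001]
contact_force: [-0.5, -0.4, -1.0]
width: 0.0593
gripper_force: 43.6
clock: 12.8
position: [0.4811, 0.2978, 0.21]
ee_rot: [-0.0, 0.505, 0.863, -0.001]
contact_force: [0.2, 0.5, -1.9]
width: 0.0593
gripper_force: 43.6
[0.4811 0.2978 0.21  ] [-0.     0.505  0.863 -0.001] 12.8
[0.4812 0.298  0.2102] [ 0.     0.506  0.863 -0.   ] 12.85
[0.4813 0.2981 0.2104] [ 0.     0.506  0.863 -0.   ] 12.9
[0.4813 0.2983 0.2105] [ 0.     0.505  0.863 -0.   ] 12.95
[0.4813 0.2985 0.2105] [0.    0.505 0.863 0.   ] 13.0
[0.4813 0.2986 0.2105] [0.    0.505 0.863 0.   ] 13.05
```

```bash
python3 -m inch '[{"claw":-0.2,"travel":[0,0,-0.15],"turn":0},{"claw":-0.2,"travel":[0,0,-0.28],"turn":0},{"claw":-0.2,"travel":[0,0,-0.33],"turn":0},{"claw":-0.2,"travel":[0,0,-0.33],"turn":0},{"claw":-0.2,"travel":[0,0,-0.33],"turn":0}]' 40
python3 -m inch '[{"claw":-0.2,"travel":[0,0,-0.03],"turn":0},{"claw":-0.2,"travel":[0,0,-0.06],"turn":0},{"claw":-0.2,"travel":[0,0,-0.09],"turn":0},{"claw":-0.2,"travel":[0,0,-0.12],"turn":0},{"claw":-0.2,"travel":[0,0,-0.12],"turn":0}]' 40
```

```text
clock: 13.6
position: [0.4818, 0.2995, 0.1452]
ee_rot: [0.0, 0.505, 0.863, 0.001]
contact_force: [-0.4, 0.1, -0.4]
width: 0.0594
gripper_force: 43.6
clock: 14.1
position: [0.4804, 0.2989, 0.1192]
ee_rot: [-0.001, 0.505, 0.863, -0.001]
contact_force: [-0.0, 0.1, 0.0]
width: 0.0595
gripper_force: 43.6
```

```bash
python3 -m inch '[{"claw":-0.2,"travel":[0,0,-0.06],"turn":0},{"claw":-0.2,"travel":[0,0,-0.12],"turn":0},{"claw":-0.2,"travel":[0,0,-0.18],"turn":0},{"claw":-0.2,"travel":[0,0,-0.24],"turn":0},{"claw":-0.2,"travel":[0,0,-0.24],"turn":0}]' 40
python3 -m inch '[{"claw":-0.2,"travel":[0,0,-0.03],"turn":0},{"claw":-0.2,"travel":[0,0,-0.055],"turn":0},{"claw":-0.2,"travel":[0,0,-0.055],"turn":0},{"claw":-0.2,"travel":[0,0,-0.055],"turn":0}]' 40
```

```text
clock: 14.6
position: [0.4798, 0.2985, 0.07]
ee_rot: [-0.001, 0.505, 0.863, -0.002]
contact_force: [-0.6, -0.8, -0.7]
width: 0.0596
gripper_force: 43.6
clock: 15.0
position: [0.4813, 0.2993, 0.0615]
ee_rot: [0.0, 0.505, 0.863, 0.0]
contact_force: [-0.2, -0.1, 0.3]
width: 0.0596
gripper_force: 43.6
```

```bash
python3 -m inch '[{"claw":-0.2,"travel":[0,0,-0.01],"turn":0},{"claw":0.6,"travel":[0,0,-0.01],"turn":0},{"claw":1,"travel":[0,0,-0.01],"turn":0},{"claw":1,"travel":[0,0,-0.01],"turn":0},{"claw":1,"travel":[0,0,-0.01],"turn":0}]' 40
python3 -m inch '[{"claw":1,"travel":[0,0,0.1],"turn":0},{"claw":1,"travel":[0,0,0.3],"turn":0},{"claw":1,"travel":[0,0,0.55],"turn":0},{"claw":1,"travel":[0,0,0.8],"turn":0},{"claw":1,"travel":[0,0,0.93],"turn":0}]'
python3 -m inch '[{"claw":0.4,"travel":[0.08,-0.23,0],"turn":0},{"claw":0.4,"travel":[0.15,-0.46,0],"turn":0},{"claw":0.4,"travel":[0.22,-0.69,0],"turn":0},{"claw":0.4,"travel":[0.27,-0.85,0],"turn":0},{"claw":0.4,"travel":[0.29,-0.9,0],"turn":0}]'
python3 -m inch '[{"claw":0.4,"travel":[0.08,-0.23,0],"turn":0},{"claw":0.4,"travel":[0.15,-0.46,0],"turn":0},{"claw":0.4,"travel":[0.2,-0.6,0],"turn":0},{"claw":0.4,"travel":[0.2,-0.67,0],"turn":0},{"claw":0.4,"travel":[0.2,-0.67,0],"turn":0}]'
python3 -m inch '[{"claw":0.4,"travel":[0,0,0],"turn":0},{"claw":0.4,"travel":[0,0,0],"turn":0},{"claw":0.4,"travel":[0,0,0],"turn":0},{"claw":0.4,"travel":[0,0,0],"turn":0}]'
python3 - <<'E'
from h import *
s=get_state();im=imaging.get_image("wrist")
a=imaging.get_image("scene")[180:270,350:470]
im2=im.copy();im2[:210,:280]=cv2.resize(a,(280,210),interpolation=cv2.INTER_CUBIC);cv2.imwrite("pics/w8.png",im2[:,:,::-1]);cv2.imwrite("pics/w8full.png",im[:,:,::-1])
K,M=cam("wrist",s);np.savez("w8.npz",K=K,M=M)
p=s["position"];print(p,s["ee_rot"],s["clock"],proj(K,M,[[.579,-.015,.03],[p[0],p[1],.03]]))
E
```

```text
clock: 15.5
position: [0.4813, 0.2993, 0.0595]
ee_rot: [0.0, 0.505, 0.863, 0.0]
contact_force: [0.2, 0.5, -0.3]
width: 0.0857
gripper_force: 0.0
clock: 16.0
position: [0.4826, 0.3, 0.2503]
ee_rot: [0.002, 0.505, 0.863, 0.003]
contact_force: [0.9, -0.3, -0.1]
width: 0.0855
gripper_force: 0.0
clock: 16.5
position: [0.5399, 0.1161, 0.2454]
ee_rot: [0.001, 0.506, 0.862, -0.0]
contact_force: [0.0, 0.4, -1.0]
width: 0.0594
gripper_force: 0.0
clock: 17.0
position: [0.5788, -0.0154, 0.245]
ee_rot: [-0.001, 0.506, 0.863, 0.0]
contact_force: [-0.3, 0.4, 0.5]
width: 0.0601
gripper_force: 0.0
clock: 17.4
position: [0.5789, -0.0136, 0.2455]
ee_rot: [0.0, 0.504, 0.864, 0.0]
contact_force: [-0.2, -0.7, 0.4]
width: 0.0599
gripper_force: 0.0
[ 0.57894424 -0.01360633  0.24551389] [7.26743353e-05 5.04169626e-01 8.63604623e-01 1.96215218e-04] 17.4 [[321.95617233 210.72182299]
 [322.61973412 209.45370667]]
```

View pics/w8.png

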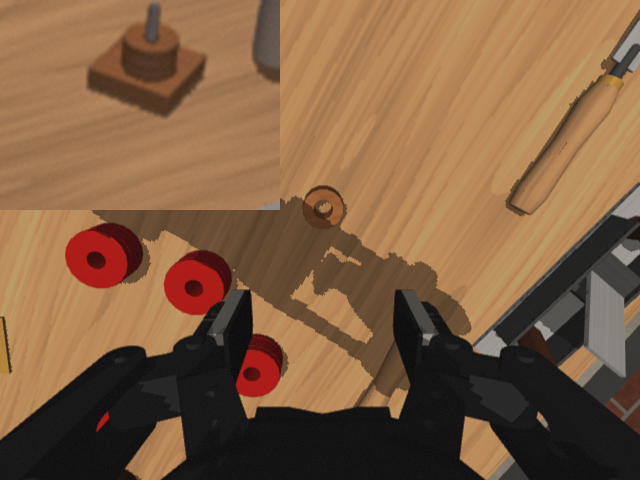

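The inset shows the wide collar seated flat on the block with the rod through it. The narrow collar's rim spans about 303–344 by 186–229, with its bore near (323,209). I'll refine that centre numerically.

```bash
python3 - <<'E'
from h import *
f=np.load("w8.npz");K,M=f["K"],f["M"]
g=cv2.cvtColor(cv2.imread("pics/w8full.png"),cv2.COLOR_BGR2GRAY)[160:260,270:380]
g=cv2.resize(g,None,fx=4,fy=4,interpolation=cv2.INTER_CUBIC)
for r0,r1 in((75,95),(30,44)):
    c=cv2.HoughCircles(g,cv2.HOUGH_GRADIENT,1,200,param1=80,param2=12,minRadius=r0,maxRadius=r1)
    if c is not None:
        u,v,r=c[0,0]/4;u+=270-.4;v+=160-.4;print(u,v,r,back(K,M,u,v,.03))
E
```

```text
322.475 204.975 20.175 [ 0.57667721 -0.00987676  0.03      ]
322.975 208.725 9.45 [ 0.57889052 -0.01281903  0.03      ]
```

```bash
python3 -m inch '[{"claw":0.4,"travel":[0,0.007,-0.25],"turn":0},{"claw":0.4,"travel":[0,0.007,-0.5],"turn":0},{"claw":0.4,"travel":[0,0.007,-0.75],"turn":0},{"claw":0.4,"travel":[0,0.007,-0.93],"turn":0},{"claw":0.4,"travel":[0,0.007,-1.0],"turn":0}]' 30
python3 -m inch '[{"claw":0.4,"travel":[0,0,-0.05],"turn":0},{"claw":0.4,"travel":[0,0,-0.1],"turn":0},{"claw":0.4,"travel":[0,0,-0.1],"turn":0},{"claw":-0.5,"travel":[0,0,-0.1],"turn":0},{"claw":-0.5,"travel":[0,0,-0.1],"turn":0}]' 30
python3 -m inch '[{"claw":-0.5,"travel":[0,0,0],"turn":0},{"claw":-0.5,"travel":[0,0,0],"turn":0},{"claw":-0.5,"travel":[0,0,0.1],"turn":0},{"claw":-0.5,"travel":[0,0,0.3],"turn":0},{"claw":-0.5,"travel":[0,0,0.5],"turn":0}]' 30
python3 -m inch '[{"claw":-0.5,"travel":[0,0,0.25],"turn":0},{"claw":-0.5,"travel":[0,0,0.45],"turn":0},{"claw":-0.5,"travel":[0,0,0.45],"turn":0},{"claw":-0.5,"travel":[0,0,0.45],"turn":0}]' 30
python3 - <<'E'
from h import *
s=get_state();im=imaging.get_image("wrist");cv2.imwrite("pics/w9.png",cv2.resize(im[200:440,160:480],None,fx=2,fy=2)[:,:,::-1])
K,M=cam("wrist",s)
p=s["position"];print(p,s["clock"],[((proj(K,M,[[p[0],p[1],p[2]+h]])-[160,200])*2).round(1) for h in(0.003,.006,.009)])
E
```

```text
clock: 18.0
position: [0.5762, -0.0127, 0.0413]
ee_rot: [-0.003, 0.505, 0.863, -0.001]
contact_force: [0.2, -0.1, 0.6]
width: 0.0599
gripper_force: 0.0
clock: 18.5
position: [0.5802, -0.0135, 0.0267]
ee_rot: [0.001, 0.505, 0.863, 0.001]
contact_force: [-0.9, 0.4, 0.4]
width: 0.0384
gripper_force: 30.1
clock: 19.0
position: [0.5782, -0.0133, 0.1257]
ee_rot: [-0.001, 0.505, 0.863, -0.0]
contact_force: [1.6, -0.1, 0.1]
width: 0.0388
gripper_force: 30.4
clock: 19.4
position: [0.5792, -0.0134, 0.2163]
ee_rot: [0.001, 0.505, 0.863, 0.0]
contact_force: [-0.4, 0.1, -0.5]
width: 0.0385
gripper_force: 30.4
[ 0.57920496 -0.01335243  0.21626383] 19.4 [array([[326.3, 258.9]]), array([[326.4, 267.5]]), array([[326.4, 276.5]])]
```

View pics/w9.png

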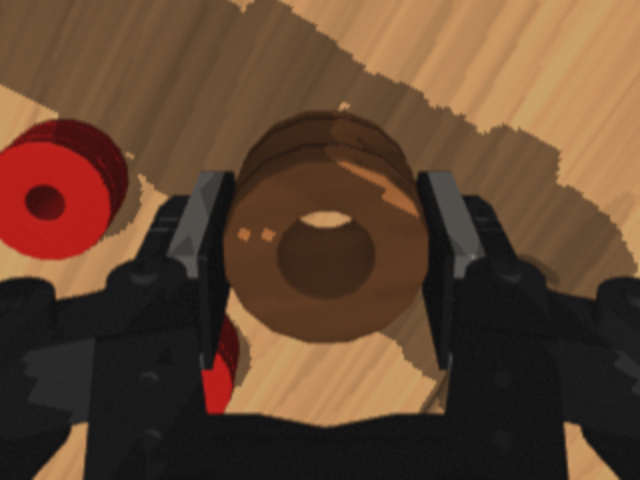

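The narrow collar is held level. Its bore centre is at crop (327,255) against about (326,262) expected, so it sits roughly 1 mm off towards +x of the tool. I'll correct by part of that while carrying it to the rod.

```bash
python3 -m inch '[{"claw":-0.5,"travel":[-0.06,0.2,0],"turn":0},{"claw":-0.5,"travel":[-0.13,0.42,0],"turn":0},{"claw":-0.5,"travel":[-0.19,0.62,0],"turn":0},{"claw":-0.5,"travel":[-0.25,0.8,0],"turn":0},{"claw":-0.5,"travel":[-0.29,0.9,0],"turn":0}]' 30
python3 -m inch '[{"claw":-0.5,"travel":[-0.06,0.2,0],"turn":0},{"claw":-0.5,"travel":[-0.13,0.42,0],"turn":0},{"claw":-0.5,"travel":[-0.19,0.6,0],"turn":0},{"claw":-0.5,"travel":[-0.198,0.66,0],"turn":0},{"claw":-0.5,"travel":[-0.198,0.66,0],"turn":0}]' 30
python3 -m inch '[{"claw":-0.5,"travel":[0,0,-0.15],"turn":0},{"claw":-0.5,"travel":[0,0,-0.3],"turn":0},{"claw":-0.5,"travel":[0,0,-0.38],"turn":0},{"claw":-0.5,"travel":[0,0,-0.38],"turn":0},{"claw":-0.5,"travel":[0,0,-0.38],"turn":0}]' 30
python3 -m inch '[{"claw":-0.5,"travel":[0,0,-0.03],"turn":0},{"claw":-0.5,"travel":[0,0,-0.06],"turn":0},{"claw":-0.5,"travel":[0,0,-0.09],"turn":0},{"claw":-0.5,"travel":[0,0,-0.11],"turn":0},{"claw":-0.5,"travel":[0,0,-0.11],"turn":0}]' 30
```

```text
clock: 19.95
position: [0.5185, 0.1689, 0.2128]
ee_rot: [-0.002, 0.504, 0.864, -0.001]
contact_force: [0.5, -1.0, 1.1]
width: 0.0381
gripper_force: 30.4
clock: 20.45
position: [0.4802, 0.2996, 0.2132]
ee_rot: [-0.001, 0.504, 0.864, -0.002]
contact_force: [-1.1, 0.0, -1.0]
width: 0.0388
gripper_force: 30.4
clock: 20.95
position: [0.4819, 0.2974, 0.1389]
ee_rot: [-0.0, 0.505, 0.863, -0.001]
contact_force: [0.3, 0.2, 1.1]
width: 0.0391
gripper_force: 30.4
clock: 21.45
position: [0.481, 0.2985, 0.1167]
ee_rot: [-0.0, 0.505, 0.863, -0.001]
contact_force: [-0.1, -0.6, 0.2]
width: 0.0387
gripper_force: 30.4
```

```bash
python3 -m inch '[{"claw":-0.5,"travel":[0,0,-0.04],"turn":0},{"claw":-0.5,"travel":[0,0,-0.08],"turn":0},{"claw":-0.5,"travel":[0,0,-0.11],"turn":0},{"claw":-0.5,"travel":[0,0,-0.135],"turn":0},{"claw":-0.5,"travel":[0,0,-0.135],"turn":0}]' 30
python3 -m inch '[{"claw":-0.5,"travel":[0,0,-0.01],"turn":0},{"claw":-0.5,"travel":[0,0,-0.01],"turn":0},{"claw":0,"travel":[0,0,-0.01],"turn":0},{"claw":0.4,"travel":[0,0,-0.01],"turn":0},{"claw":0.4,"travel":[0,0,-0.01],"turn":0}]' 30
python3 -m inch '[{"claw":0.4,"travel":[0,0,0],"turn":0},{"claw":0.4,"travel":[0,0,0.2],"turn":0},{"claw":0.4,"travel":[0,0,0.4],"turn":0},{"claw":0.4,"travel":[0,0,0.65],"turn":0},{"claw":0.4,"travel":[0,0,0.8],"turn":0}]'
python3 -m inch '[{"claw":0.4,"travel":[0,0,0.2],"turn":0},{"claw":0.4,"travel":[0,0,0.2],"turn":0},{"claw":0.4,"travel":[0,0,0.2],"turn":0}]'
python3 - <<'E'
from h import *
a=imaging.get_image("scene")[150:290,330:510];b=imaging.get_image("wrist")
c=cv2.resize(a,(400,311),interpolation=cv2.INTER_CUBIC);b=cv2.resize(b,(400,311),interpolation=cv2.INTER_AREA)
cv2.imwrite("pics/s10.png",np.hstack([c,b])[:,:,::-1])
E
```

```text
clock: 21.95
position: [0.481, 0.2984, 0.0893]
ee_rot: [-0.001, 0.505, 0.863, -0.001]
contact_force: [0.1, 0.7, -0.3]
width: 0.0387
gripper_force: 30.4
clock: 22.45
position: [0.4816, 0.2987, 0.0886]
ee_rot: [0.0, 0.505, 0.863, 0.0]
contact_force: [-0.8, -0.2, -1.0]
width: 0.0598
gripper_force: 0.0
clock: 22.95
position: [0.4825, 0.2992, 0.2523]
ee_rot: [0.002, 0.505, 0.863, 0.002]
contact_force: [0.1, 0.3, -0.2]
width: 0.06
gripper_force: 0.0
clock: 23.25
position: [0.4817, 0.2988, 0.2893]
ee_rot: [0.001, 0.505, 0.863, 0.001]
contact_force: [-0.1, -0.8, -0.2]
width: 0.0598
gripper_force: 0.0
```

View pics/s10.png

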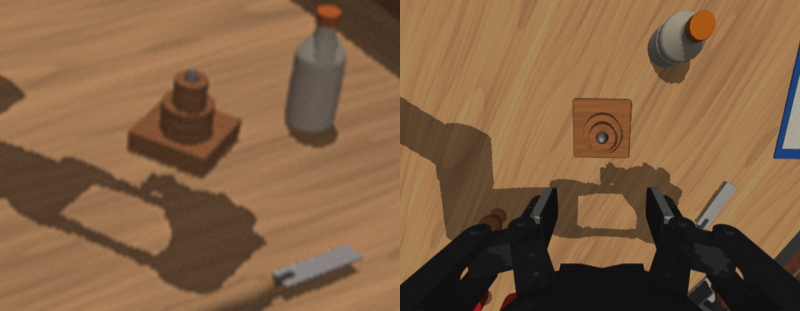

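The block is flat on the table with the wide collar on it and the narrow collar flat on top. The rod tip shows at (192,74) in the left half, and the gripper is clear of everything. I'm handing it in.

```bash
python3 -c "
from rig import ticket; print(ticket.sign_off())"
```

```text
the job is handed in; nothing more can be done
None
```

The lamp stands upright with the wide collar flat on its base and the narrow collar flat on top of it; the arm is clear, nothing else was touched, and I handed the job in at about 23 s (no verdict was returned).

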